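# Key in the shape sequence on the therapy answer boxes

### The job

Set the answer boxes for the shape-memory exercise: press the triangular key, then the round key, then the square key, each all the way down so that it stays down, and leave the long bar key up. Only press: do not lift the boxes or push them about, and leave the toy fruit and the cards where they stand.

Things in the scene. Friction and masses are not known exactly. Their poses are not given: they have to be found in the camera images.
- tri_box: loose answer box with the triangular key: grey plastic housing, an equilateral triangular prism, side 111 (corners 64 mm from its centre), mm, 30 mm high, 0.24 to 0.42 kg, standing on the desk with the key up; origin at the centre of its underside, z up through the key's centre
- tri_top (a point): centre of the top face of the triangular key: a plain white flat cap, an equilateral triangle of side 78 (inscribed circle of radius 22 mm) mm, centred on its box; its top stands about 42 to 44 mm above the desk when up and 34 mm when fully down (4 mm proud of the housing); it moves straight down with the key
- tri_key (a joint): how far the triangular key is pushed down, m: 0 fully up (0 to 0.002 at the start), 0.010 fully down at a hard stop; it slides with about 2.5 N of friction, has no spring and stays where it is left
- round_box: loose answer box with the round key: grey plastic housing, a disc of diameter 96 mm, 30 mm high, 0.24 to 0.42 kg, standing on the desk with the key up; origin at the centre of its underside, z up through the key's centre
- round_top (a point): centre of the top face of the round key: a plain white flat cap, a disc of diameter 64 mm, centred on its box; its top stands about 42 to 44 mm above the desk when up and 34 mm when fully down (4 mm proud of the housing); it moves straight down with the key
- round_key (a joint): how far the round key is pushed down, m: 0 fully up (0 to 0.002 at the start), 0.010 fully down at a hard stop; it slides with about 2.5 N of friction, has no spring and stays where it is left
- square_box: loose answer box with the square key: grey plastic housing, a square 92 x 92 mm, 30 mm high, 0.24 to 0.42 kg, standing on the desk with the key up; origin at the centre of its underside, z up through the key's centre
- square_top (a point): centre of the top face of the square key: a plain white flat cap, a square 60 x 60 mm, centred on its box; its top stands about 42 to 44 mm above the desk when up and 34 mm when fully down (4 mm proud of the housing); it moves straight down with the key
- square_key (a joint): how far the square key is pushed down, m: 0 fully up (0 to 0.002 at the start), 0.010 fully down at a hard stop; it slides with about 2.5 N of friction, has no spring and stays where it is left
- bar_box: loose answer box with the long bar key: grey plastic housing, an oblong 124 (its x) x 62 (its y) mm, 30 mm high, 0.24 to 0.42 kg, standing on the desk with the key up; origin at the centre of its underside, z up through the key's centre
- bar_top (a point): centre of the top face of the long bar key: a plain white flat cap, a long bar 92 (its x) x 32 (its y) mm, centred on its box; its top stands about 42 to 44 mm above the desk when up and 34 mm when fully down (4 mm proud of the housing); it moves straight down with the key
- bar_key (a joint): how far the long bar key is pushed down, m: 0 fully up (0 to 0.002 at the start), 0.010 fully down at a hard stop; it slides with about 2.5 N of friction, has no spring and stays where it is left
- apple: red toy apple, 74 mm across, 66 mm high plus a stalk of 8 mm; a loose bystander, origin at the centre of its underside
- pear: green toy pear, 64 mm across, 77 mm high plus a stalk of 10 mm; a loose bystander, origin at the centre of its underside
- lemon: yellow toy lemon on end, 56 mm across, 65 mm high plus a stalk of 7 mm; a loose bystander, origin at the centre of its underside
- tomato: orange-red toy tomato, 74 mm across, 50 mm high plus a stalk of 8 mm; a loose bystander, origin at the centre of its underside
- avocado: dark green toy avocado on end, 60 mm across, 73 mm high plus a stalk of 9 mm; a loose bystander, origin at the centre of its underside
- cards: stack of white flash cards, 90 x 60 x 24 mm; a loose bystander, origin at the centre of its underside
There are look-alikes about, which are no part of the job. What is shaped like the tri_box but pink or turquoise is not meant.

How it is judged (in metres and radians):
On the way, in this order (a step that is already met when the one before it is completed fails the run):
1. the triangular key is pressed down (value of joint tri_key above 0.008 m), for 0.1 s.
2. the round key is pressed down (value of joint round_key above 0.008 m), for 0.1 s.
3. the square key is pressed down (value of joint square_key above 0.008 m), for 0.1 s.
At the end, for the whole second after the job is handed in: The triangular, round and square keys are down by more than 8 of their 10 mm, the bar key by less than 5 mm; the four boxes stand flat (within 0.1 rad, less than 8 mm off the desk) and at rest within 30 mm of where they began, and the fruit and cards are within 30 mm of theirs (value of joint each of tri_key, round_key, square_key above 0.008 m and value of joint bar_key below 0.005 m and distance of each of tri_box, round_box, square_box, bar_box, apple, pear, lemon, tomato, avocado, cards from where it was at the start of the episode below 0.03 m and height (world z) of each of tri_box, round_box, square_box, bar_box below 0.008 m and angle between each of tri_box, round_box, square_box, bar_box's own z axis and vertical below 0.1 rad and linear speed of each of tri_box, round_box, square_box, bar_box below 0.02 m/s); the robot touches nothing.
It fails at once if the long bar key is pressed (5 mm or more) (value of joint bar_key above 0.005 m).
It fails at once if an answer box is lifted more than 12 mm off the desk (height (world z) of any of tri_box, round_box, square_box, bar_box above 0.012 m).
It fails at once if an answer box is moved more than 30 mm (distance of any of tri_box, round_box, square_box, bar_box from where it was at the start of the episode above 0.03 m).
It fails at once if a toy fruit or the card stack is moved more than 30 mm (distance of any of apple, pear, lemon, tomato, avocado, cards from where it was at the start of the episode above 0.03 m).
It also fails if it takes over 46 s, if anything falls off the work surface, if the arm or the gripper's body presses on something with over 40 N, if the wrist force passes 120 N, or if a joint passes its speed limit or range.

### The arm

A 7-joint arm with a two-finger parallel gripper is mounted at the origin on the work surface. World frame = base frame: x ahead of the robot, y to its left, z up, the work surface at z = 0. Lengths are in mm, angles in rad, forces in N, time in s.
With the tool pointing down it reaches from about 425 to 825 mm from the base axis. Payload 3.6 kg.
Tool frame: the origin (TCP) lies at the very end of the fingers, on their centre line; the grasp point (between the pads) lies env.tcp_to_grasp behind it (env.tcp_to_grasp is the distance from the TCP to the grasp point, in mm); z points along the fingers, y is the direction in which the jaws open and shut (so a half turn about z gives the same grasp; the last joint's range is limited). The gripper opens to 85 mm and grips with 20 to 120 N. Pads are 22 mm wide; open, the fingers measure 114 mm over their backs; the gripper's body (76 mm by 85 mm) begins 54 mm behind the grasp point. The pads swing forward as they close: fully open they stand 13 mm farther back than shut.
Start: joints at [-1.278, 0.615, -0.013, 1.423, 0.008, 1.103, -0.04], TCP at [203.694, 617.229, 231.297] pointing down, gripper open.
Joint ranges: [-3.12, 3.12], [-0.3, 2.06], [-1.34, 1.32], [0.26, 2.42], [-1.36, 4.5], [0.01, 1.98], [-2.84, 2.84]. Speed limits (rad/s): [2.79, 2.79, 3.14, 3.14, 3.14, 3.14, 3.14].

### API

Orientations are given as a 3x3 rotation matrix whose columns are the frame's x, y, z axes.
In Python, from workcell import env gives the robot as it stands. The module is installed in compiled form; this text tells all that it offers. Calls block until the motion is done:
- env.move_ptp(position, orientation): joint-space move of the TCP to a pose.
- env.move_straight(position, v=150, rotation=None, guard=None): straight line of the TCP; rotation=None keeps the orientation; v is the mean speed in mm/s. With guard (N) it stops when the force on the tool has changed by that much, and returns True; else False.
- env.move_j(angles): joint-space move.
- env.set_gripper(opening, grip_force=None): opening from 0.0 (shut) to 1.0 (fully open); grip_force is the grip in N (None keeps the last); returns when the fingers have stopped.
- env.hold(seconds).
- env.solve_ik(position, orientation): joint angles nearest the present ones, or None.
- env.capture(name): name is "side" or "top"; returns a dict with "color" (480x640x3 uint8, red, green, blue), "intrinsics" (3x3 intrinsics, pixels), "world_from_camera" (4x4, takes a point from camera to world coordinates). Camera axes: x right, y up, looking along -z (the intrinsics and any distortion apply to the point x, -y, -z); pixel columns grow to the right and rows downward; lengths in mm; the calibration is good to about 2 mm. A picture is of the moment at which its call begins. There is no depth.
A pose or a line that the arm cannot do raises env.PlanningError and nothing moves.
- env.close_job(): hands the job in, once; it reports no verdict.
Readings, each from a call of its own:
- env.get_clock(): time.
- env.get_q(): joint angles.
- env.get_joint_velocities(): joint speeds.
- env.get_effort(): joint torques, N m.
- env.get_eef_pos(): TCP position.
- env.get_tool_rot(): TCP orientation.
- env.get_force(): force on the tool from outside, world axes, zero at the start.
- env.get_wrist_torque(): the same for the moment, N m.
- env.get_width(): opening from 0.0 (shut) to 1.0 (fully open).
Only numpy, scipy, OpenCV 4.12 (cv2) and the standard library are available. Lean on these libraries where they do the work, as an engineer would, in place of code of your own. Each camera call takes 0.05 s, during which the arm holds its last target. There are 200 camera calls.

## Working session

There is one attempt and no reset: what is moved stays moved. The work goes in short steps, each a Python script; the robot and the scene stay as the last script left them, time stands still between calls to the robot, and variables do not carry over. Pictures are saved under pics/ and viewed, about 8 in all and at most 12, crops included, and the job is handed in when it is done.

```bash
mkdir -p pics; python3 - <<'E'
from workcell import env
import cv2,numpy as np
for n in("top","side"):
    c=env.capture(n); cv2.imwrite(f"pics/{n}0.png",c["color"][:,:,::-1]); np.savez(f"{n}.npz",**{k:v for k,v in c.items() if not isinstance(v,str)})
    print(list(c.keys()),c["intrinsics"],c["world_from_camera"])
print(env.get_clock(),env.get_tool_rot(),env.tcp_to_grasp)
E
```

```text
['color', 'intrinsics', 'world_from_camera'] [[495.5231683    0.         317.87517724]
 [  0.         495.5231683  236.79129166]
 [  0.           0.           1.        ]] [[ 1.28924686e-02  9.88973060e-01 -1.47533287e-01  3.36286033e+02]
 [-9.99658013e-01  1.61052594e-02  2.06028629e-02 -5.48559280e+01]
 [ 2.27517383e-02  1.47217211e-01  9.88842481e-01  1.22689964e+03]
 [ 0.00000000e+00  0.00000000e+00  0.00000000e+00  1.00000000e+00]]
['color', 'intrinsics', 'world_from_camera'] [[624.91083459   0.         309.59020804]
 [  0.         624.91083459 237.59347529]
 [  0.           0.           1.        ]] [[ 8.74350313e-01  3.45291840e-01 -3.41005975e-01  1.05108774e+02]
 [-4.85217960e-01  6.09464092e-01 -6.26990472e-01 -8.23781555e+02]
 [-8.66379685e-03  7.13671539e-01  7.00426922e-01  9.40781788e+02]
 [ 0.00000000e+00  0.00000000e+00  0.00000000e+00  1.00000000e+00]]
0.1 [[-9.49629304e-01  3.13374667e-01 -7.09631701e-04]
 [ 3.13375469e-01  9.49626684e-01 -2.23066217e-03]
 [-2.51478147e-05 -2.34068333e-03 -9.99997260e-01]] 18.700000000000003
```

View pics/top0.png

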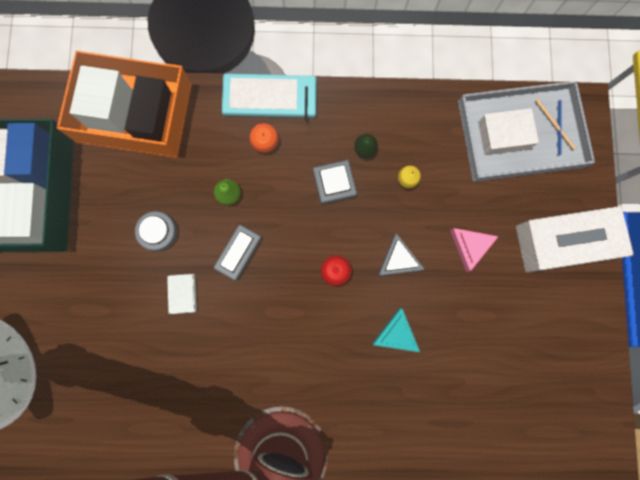

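View pics/side0.png

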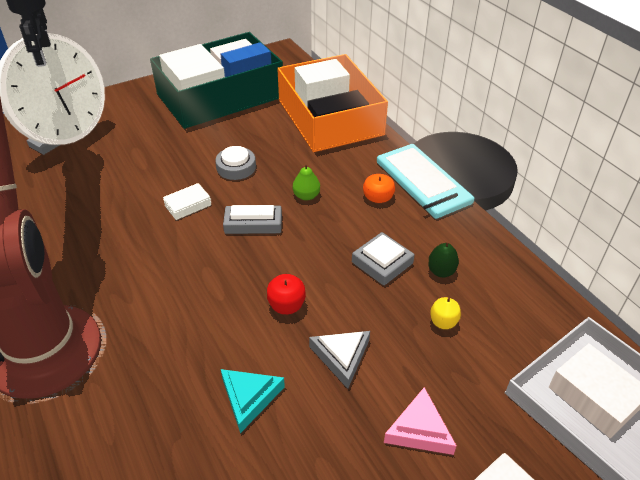

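The top picture shows three triangular candidates: grey with a white key at (402,257), pink at (473,247) and turquoise at (398,332). The grey one fits the description. The round key is at (154,230), the square at (336,180) and the bar at (237,252). I'll measure the caps in both views and confirm in a crop.

```bash
cat > h.py <<'E'
import cv2,numpy as np
def ray(c,u,v):
    K=c["intrinsics"];T=c["world_from_camera"]
    d=np.linalg.inv(K)@[u,v,1]; return T[:3,3],T[:3,:3]@(d*[1,-1,-1])
def at(c,u,v,z):
    o,d=ray(c,u,v); return o+d*(z-o[2])/d[2]
def tri(rs):
    A=0;b=0
    for o,d in rs:
        d=d/np.linalg.norm(d);P=np.eye(3)-np.outer(d,d);A=A+P;b=b+P@o
    return np.linalg.solve(A,b)
def cap(c,u,v,w=26):
    im=c["color"];m=np.zeros(im.shape[:2],np.uint8)
    g=(im.min(2)>165).astype(np.uint8)
    n,l,s,ce=cv2.connectedComponentsWithStats(g)
    k=l[v,u]; return ce[k],s[k]
E
python3 - <<'E'
from h import *
t=dict(np.load("top.npz"));s=dict(np.load("side.npz"))
P={"tri":((402,257),(345,346)),"round":((154,230),(235,155)),"square":((336,180),(383,248)),"bar":((237,252),(252,213))}
for n,(a,b) in P.items():
    (ca,sa),(cb,sb)=cap(t,*a),cap(s,*b)
    print(n,ca.round(1),sa,cb.round(1),sb,"top43",at(t,*ca,43).round(1),"side43",at(s,*cb,43).round(1),"tri",tri([ray(t,*ca),ray(s,*cb)]).round(1))
for n,p in dict(apple=(337,271),pear=(228,192),lemon=(410,177),tomato=(264,138),avocado=(366,146),cards=(182,294),turq=(398,332),pink=(473,247)).items(): print(n,at(t,*p,50).round(0))
im=t["color"][150:310,130:450,::-1]; a=cv2.resize(im,None,fx=2.5,fy=2.5,interpolation=3)
cv2.imwrite("pics/crop.png",a)
E
```

```text
tri [400.7 258.1] [386 240  33  30 526] [342.1 347.7] [ 311  332   58   47 1137] top43 [ 464.2 -279.9   43. ] side43 [ 458.7 -286.9   43. ] tri [ 464.  -281.2   33. ]
round [152.  229.2] [138 216  29  27 609] [234.4 155.2] [221 146  28  20 442] top43 [524.9 319.4  43. ] side43 [522.5 312.1  43. ] tri [526.1 321.8  35.3]
square [334.8 179.2] [321 165  29  29 633] [383.1 250.1] [358 234  47  33 797] top43 [ 657.  -119.3   43. ] side43 [ 653.1 -124.2   43. ] tri [ 657.9 -119.3   36.5]
bar [235.6 251. ] [220 232  32  39 588] [251.7 211.5] [230 205  45  14 600] top43 [475.2 117.3  43. ] side43 [473. 111.  43.] tri [476.  118.3  36. ]
apple [ 430. -126.   50.]
pear [618. 140.  50.]
lemon [ 664. -304.   50.]
tomato [756.  57.  50.]
avocado [ 741. -196.   50.]
cards [371. 238.  50.]
turq [ 289. -270.   50.]
pink [ 493. -454.   50.]
```

View pics/crop.png

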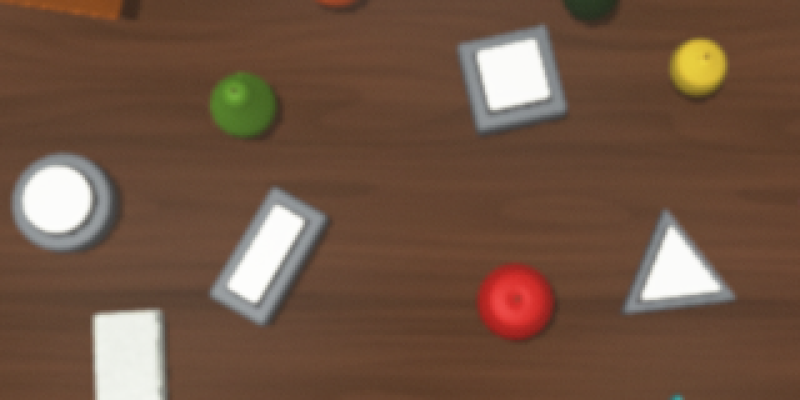

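The crop confirms it: the grey housing with the white triangular cap is at top-image (401,258), and the pink and turquoise ones are outside. The cap sizes match and the two views agree to about 7 mm. The clock-faced disc is close to the gripper, so I'll place it before moving.

```bash
python3 - <<'E'
from h import *
from workcell import env
t=dict(np.load("top.npz"));s=dict(np.load("side.npz"))
def pr(c,p):
    T=np.linalg.inv(c["world_from_camera"]);q=T[:3,:3]@p+T[:3,3];q=c["intrinsics"]@(q*[1,-1,-1]);return (q[:2]/q[2]).round()
p=np.array([203.7,617.2,231.3])
for z in(0,72,200): print(z,pr(t,p+[0,0,z]),pr(s,p+[0,0,z]))
print("clock centre",tri([ray(t,-14,374),ray(s,52,90)]), "base of stand",at(s,45,146,0))
for u,v in((52,34),(52,145),(1,90),(104,90)): print(at(s,u,v,200).round())
for n,x,y in (("tri",462,-282),("round",524,317),("square",656,-121)):
    a=np.arctan2(y,x);e=np.array([-np.sin(a),np.cos(a),0]);R=np.c_[e,np.cross([0,0,-1],e),[0,0,-1]]
    print(n,env.solve_ik([x,y,250],R),env.solve_ik([x,y,30],R))
E
```

```text
0 [-45. 376.] [45. 61.]
72 [-73. 381.] [35. 31.]
200 [-137.  393.] [ 16. -27.]
clock centre [197.71190072 600.41707538 165.34569795] base of stand [139.12610245 640.66211419   0.        ]
[254. 812. 200.]
[145. 326. 200.]
[ 92. 595. 200.]
[294. 479. 200.]
tri [ 0.02080055  0.51360029  0.75971082  1.72905856 -0.3983829   1.05980927
  0.36696663] [ 0.43152657  0.73456992  0.11823823  1.92810495 -0.16933426  0.48834634
  0.12128815]
round [-0.69527569  0.54311203  0.19104271  1.5174714  -0.11081344  1.09161926
  0.06412307] [-0.64027762  0.80378454  0.10079231  1.72046634 -0.12438829  0.62355654
  0.07501061]
square [-0.13569705  0.67680722  0.5443933   1.35178323 -0.35412049  1.20938445
  0.25286311] [-0.02186472  0.88526857  0.31114431  1.55356971 -0.35176532  0.75845167
  0.25696125]
```

```bash
python3 - <<'E'
import cv2
a=cv2.imread("pics/side0.png")[0:200,0:150];cv2.imwrite("pics/clk.png",cv2.resize(a,None,fx=3,fy=3,interpolation=2))
E
```

```text
(no output)
```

View pics/clk.png

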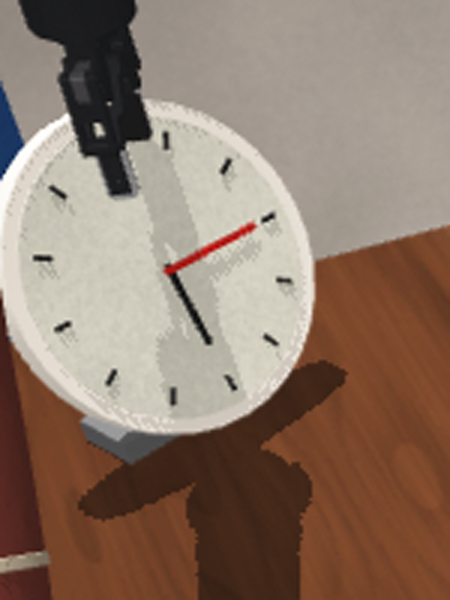

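The clock stands right under the fingers, and the gripper is in front of its face. I'll rise straight up, swing about the base, then press the triangular key.

```bash
cat >> h.py <<'E'
from workcell import env
def R_at(x,y):
    a=np.arctan2(y,x);e=np.array([-np.sin(a),np.cos(a),0]);return np.c_[e,np.cross([0,0,-1],e),[0,0,-1]]
def swing(x,y):
    q=np.array(env.get_q());q[0]=-np.arctan2(y,x)-0.02;env.move_j(q)
def press(x,y):
    env.move_ptp([x,y,140],R_at(x,y)); env.move_straight([x,y,60],v=120)
    print("above",env.get_eef_pos(),env.get_force())
    g=env.move_straight([x,y,27],v=15,guard=15)
    print("hit",g,np.round(env.get_eef_pos(),1),np.round(env.get_force(),1),np.round(env.get_wrist_torque(),2)); env.hold(0.25)
    print("held",np.round(env.get_eef_pos(),1),np.round(env.get_force(),1))
    env.move_straight([x,y,60],v=60);env.move_straight([x,y,180],v=150);print(env.get_clock())
def snap(n,k):
    c=env.capture(n);cv2.imwrite(f"pics/{n}{k}.png",c["color"][:,:,::-1]);return c
E
python3 - <<'E'
from h import *
p=env.get_eef_pos();env.move_straight([p[0],p[1],330],v=150)
swing(462,-282)
env.set_gripper(0.0)
print(env.get_eef_pos(),env.get_clock())
press(462,-282)
snap("side",1)
E
```

```text
[ 550.72653379 -342.73648222  328.81193535] 5.225
above [ 462.80931451 -282.49800917   60.68938879] [ 0.67330471 -0.80666476  0.35282299]
hit True [ 462.  -282.    34.1] [0.1 0.  5.9] [ 0.09  0.09 -0.03]
held [ 462.  -282.    34.1] [-1.2  0.1  5.4]
10.2917
```

View pics/side1.png

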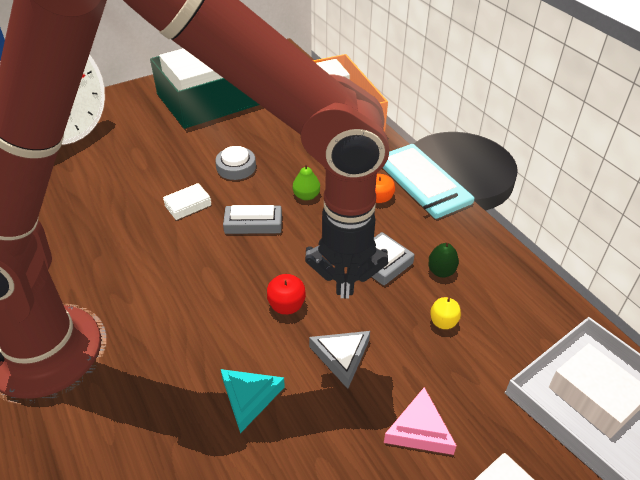

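The side view shows the triangular key at (342,350) now low, with its box and neighbours unmoved. The hit at z = 34.1 mm is the hard stop. Next come the round and square keys.

```bash
python3 - <<'E'
from h import *
swing(524,317); press(524,317)
E
python3 - <<'E'
from h import *
swing(656,-121); press(656,-121)
p=env.get_eef_pos();env.move_straight([p[0]-60,p[1],320],v=150);swing(500,500)
c=snap("side",2);d=snap("top",2);print(env.get_clock(),env.get_force())
a=c["color"][130:400,150:470,::-1];cv2.imwrite("pics/s2c.png",cv2.resize(a,None,fx=2.2,fy=2.2,interpolation=3))
E
```

```text
above [524.5871352  317.2748999   60.95612511] [0.9081732  0.68130065 0.07769641]
hit True [524.  317.   34.2] [-1.6 -0.7  4.1] [-0.    0.14 -0.01]
held [524.  317.   34.2] [-0.7  0.6  5. ]
16.9917
above [ 656.7503001  -121.10222592   61.0988811 ] [-0.58266238  0.06602734 -0.10511494]
hit True [ 656.  -121.    34.2] [0.2 0.  4.1] [0.07 0.08 0.02]
held [ 656.  -121.    34.2] [-0.2 -0.2  6. ]
23.2
26.525 [ 0.23239727 -0.4468633  -0.86795109]
```

View pics/s2c.png

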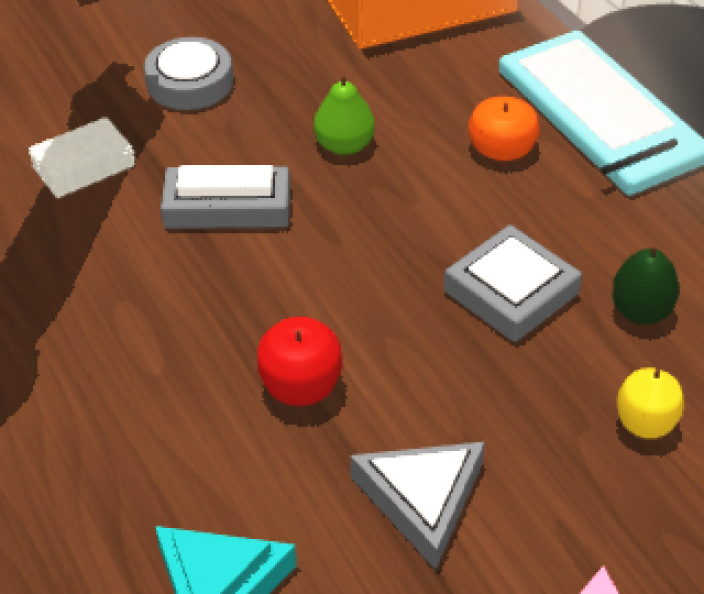

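View pics/top2.png

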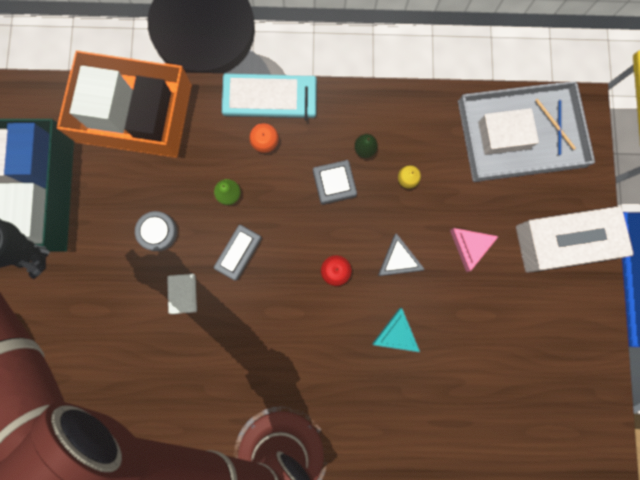

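The crop shows the round, square and triangular caps down and the bar still up. In the top view, everything stands at its starting pixels. The arm is in free air, so I'm handing the job in.

```bash
python3 -c "
from workcell import env
env.close_job()"
```

```text
the job is handed in; nothing more can be done
```

I pressed the triangular, round and square keys in that order with the gripper shut, and handed the job in at about 26.5 s of the 46 s allowed.

- **Key depth:** each press ended against a hard stop with the fingertips at 34.1–34.2 mm, where a fully pressed key is 34 mm. The held force reading was about 5–6 N.
- **Final pictures:** all three caps are low and the bar key is still up. The boxes, fruit and cards look unmoved by eye; I did not re-measure them. The arm was clear of everything.
- **Disagreement:** the two cameras' first position estimates differed by up to about 9 mm, because the side view also saw the cap flanks. I aimed close to the top-view values, well inside each key.

No check failed. The job reports no verdict.

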